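# Swing down the flap of a test kiln with the kiln hook

### The arm

A 6-joint arm with a two-finger parallel gripper is mounted at the origin on the work surface. World frame = base frame: x ahead of the robot, y to its left, z up, the work surface at z = 0. Lengths are in m, angles in rad, forces in N, time in s.
With the tool pointing down it reaches from about 0.3 to 0.775 m from the base axis. Payload 14.6 kg.
Tool frame: the origin (TCP) lies at the very end of the fingers, on their centre line; the grasp point (between the pads) lies 19 mm behind it; x points along the fingers, y is the direction in which the jaws open and shut, and the axes are right-handed (so a half turn about x gives the same grasp; the last joint's range is limited). The gripper opens to 94 mm and grips with 3 to 60 N. Pads are 16 mm wide; open, the fingers measure 119 mm over their backs; the gripper's body (75 mm by 177 mm) begins 78 mm behind the grasp point.
Start: joints at [1.254, 0.3, 1.521, -0, 1.321, -0.067], TCP at [0.136, 0.533, 0.205] pointing down, gripper open.
Joint ranges: [-3.03, 3.03], [-0.79, 2.21], [0.23, 2.52], [-1.04, 4.18], [0, 3.07], [-2.55, 2.55]. Speed limits (rad/s): [2.22, 2.22, 2.57, 3.14, 3.14, 3.14].

### API

Orientations are given as [roll, pitch, yaw] about the fixed x, y, z axes, in that order (R = Rz(yaw) Ry(pitch) Rx(roll)).
In Python, from station import ctrl, viewer, hand_in gives the robot as it stands. The module is installed in compiled form; this text tells all that it offers.
- The arm moves only by the tool play_rows, never from a script. Its argument "deltas" is a list that holds one entry, the list of rows, each a list of 7 numbers: the shift along the tool's x, y, z in mm, then the turn, a rotation vector about the tool's x, y, z in rad, then the finger opening in mm, from 0 to 94. In form: [[[dx, dy, dz, ax, ay, az, gripper], ...]]. A call has 1 to 10 rows; each row shifts and turns the commanded pose from where the row before left it, along the tool's axes as they then stand; what a row does not reach is not made up. A row lasts 1/10 s, in which the tool goes at most 50 mm and 8.59 degrees, less where a joint would pass 70% of its speed; a pose out of reach is approached as far as the arm can. A call with a gripper value outside its range is refused whole. The fingers move at their own pace and stop on an object; "grip_force" is the grip in N (left out, the last holds). Time passes only in rows, so rows that do not move let the fingers close. It gives the time, the measured TCP pose, the force and the opening at its end, in the units of the state.
- ctrl.get_obs(): the state, without advancing time (a new reading comes with each control period).
- viewer.camera(name): name is "side" or "top"; returns a dict with "img" (400x640x3 uint8, red, green, blue), "fx", "fy", "cx", "cy" (pixels), "rvec" (rotation vector, rad) and "tvec" (3), from world to camera coordinates, as OpenCV has them. Camera axes: x right, y down, z forward; pixel columns grow to the right and rows downward; lengths in m; the calibration is good to about 2 mm. A picture is of the moment at which its call begins. There is no depth.
- hand_in(): hands the job in, once; it reports no verdict.
The state is a dict: "time_s": time; "qpos": joint angles; "joint_vel": joint speeds; "tau": joint torques, N m; "ee_pos": TCP position; "eef_rot": TCP orientation; "force": force on the tool from outside, world axes, zero at the start; "moment": the same for the moment, N m; "grip_width": finger opening in m.
Only numpy, scipy, OpenCV 4.12 (cv2) and the standard library are available. Lean on these libraries where they do the work, as an engineer would, in place of code of your own. Each camera call takes 0.05 s, during which the arm holds its last target.

### The job

Open the kiln with the kiln hook, the robot itself never touching the kiln or its flap. Draw the hook out from under the low riser by its steel rod, lay it on the bench well clear of the riser and let go; take it again by its wooden handle, put its bent tip through the eye on the kiln's closed flap, and swing the flap down with the tip kept in the eye until it is fully open, lowering it gently and not letting it drop. Then unhook, lay the hook flat on the bench and let go, with the cups, the bowl and the jar left where they are.

Things in the scene. Friction and masses are not known exactly. Their poses are not given: they have to be found in the camera images.
- pole: Kiln hook, 160 g: square wooden handle 160 x 24 x 24, then a round steel rod (diameter 8) with a tip bent square to one side. Origin: centre of the handle's underside; x along it to the hook end, y the way the tip points, z up as it lies. Handle x -80 to 80; rod x 80 to 215 at y 0, z 12. At the start the handle is under the riser and about 125 mm of rod sticks out, tip level; it slides freely.
- pole_tip (a point): Centre of the 9 mm ball at the end of the bent tip, at (215, 32, 12) mm in the pole's frame; axes as the pole's. The bent tip is a 7 mm bar from (215, 0, 12) to here.
- pole_butt (a point): Rear end of the handle: (-80, 0, 12) mm in the pole's frame.
- riser: Fixed low wooden riser: board 220 (x) by 270 (y), 18 thick, its top 52 and underside 34 above the bench, on side rails at y = +-120, 25 wide. Origin: bench level under its centre. Its x axis points out of the open end (edge at x = 110) from which the hook sticks out.
- kiln: Fixed tabletop kiln, metal shell, 240 deep (x from 0 to 240), 320 wide (y +-160), 380 high on short legs. Origin: bench level under the middle of its front; the front faces its own -x, z up.
- flap_hinge (a point): Middle of the flap's hinge line, which runs along the kiln's y axis: 10 mm before the front (x = -10) and 160 above the bench; axes as the kiln's. Fixed.
- eye (a point): Centre of the steel ring (eye) on the flap near its top: inner diameter 22, outer 34, bar 6; its plane is square to the hinge line, so the tip goes through it along the kiln's +y, the pole lying along the kiln's x. It moves with the flap. Flap closed: 34 before (kiln -x) and 135 above the hinge line, 26 off the flap's face; axes then as the kiln's.
- kiln_flap (a joint): Flap angle about its bottom hinge: 0 closed (upright), 1.57 fully open (level, at its stop); its top swings to the kiln's -x and down; the eye ends under it, 34 below and 135 before the hinge line. Flap 236 wide, 160 high, 16 thick, about 0.6 kg. Stiff hinge: about 2 N at the eye starts it, but past about 0.5 rad its weight wins and it drops unless the hook holds it.
- cup_a: Clay cup, 72 across, 75 high, standing on the riser; leave alone. Origin: centre of its underside.
- cup_b: A second cup like the first, on the riser; leave alone.
- bowl: Clay bowl upside down on the bench, 170 across, 78 high; leave alone. Origin: centre of its underside.
- jar: Lidded jar on the bench, 70 across, 100 high; leave alone. Origin: centre of its underside.

How it is judged:
On the way, in this order (a step that is already met when the one before it is completed fails the run):
1. the hook lies on the bench, wholly clear of the riser's open end, and is let go (x of pole_butt in the frame of riser above 0.12 m and height (world z) of pole below 0.008 m and angle between pole's own z axis and vertical below 0.1 rad and contact force between the fingers and pole below 0.1 N), for 0.1 s.
2. held by its wooden handle, the hook's tip is through the eye of the flap, still nearly closed (contact force between the fingers and pole above 1 N and x of the grasp point in the frame of pole below 0.085 m and value of joint kiln_flap below 0.4 rad and x of pole_tip in the frame of eye between -0.014 and 0.014 m and z of pole_tip in the frame of eye between -0.014 and 0.014 m and angle between pole's own z axis and vertical below 0.8 rad and y of pole_tip in the frame of eye between 0.004 and 0.032 m), for 0.1 s.
3. the flap is fully down with the tip still in the eye (value of joint kiln_flap above 1.48 rad and distance between pole_tip and eye below 0.036 m and y of pole_tip in the frame of eye above 0.002 m), for 0.1 s.
At the end, for the whole second after the job is handed in: The flap is open to at least 1.48 rad, and the hook lies flat (handle's underside within 8 mm of the bench, tilted less than 0.1 rad) at rest on the bench, touching neither kiln nor riser nor gripper (value of joint kiln_flap above 1.48 rad and height (world z) of pole below 0.008 m and angle between pole's own z axis and vertical below 0.1 rad and linear speed of pole below 0.02 m/s and contact force between pole and kiln below 0.1 N and contact force between pole and riser below 0.1 N and contact force between the fingers and pole below 0.1 N).
It fails at once if the robot touches the kiln or its flap (contact force between any of the fingers, the arm and kiln above 0.5 N).
It fails at once if the flap drops (faster than 2.5 rad/s) (velocity of joint kiln_flap above 2.5 rad/s).
It fails at once if the hook is forced hard against the kiln (over 40 N) (contact force between pole and kiln above 40 N).
It fails at once if a bystander is moved more than 25 mm (distance of any of cup_a, cup_b, bowl, jar from where it was at the start of the episode above 0.025 m).
It fails at once if the tip leaves the eye while the flap is part way down (value of joint kiln_flap between 0.45 and 1.4 rad and distance between pole_tip and eye above 0.04 m).
It also fails if it takes over 66 s, if anything falls off the work surface, if the arm or the gripper's body presses on something with over 40 N, if the wrist force passes 120 N, or if a joint passes its speed limit or range.

## Working session

There is one attempt and no reset: what is moved stays moved. The work goes in short steps, Python scripts to look and compute and a tool call to move; the robot and the scene stay as the last step left them, time stands still between calls to the robot, and variables do not carry over. Pictures are saved under pics/ and viewed, and the job is handed in when it is done.

Besides the shell and the picture viewer there is one more tool, called after "Request:" by a JSON object that holds its "api" and its "payload", one argument or row to a line. play_rows: Moves the arm, as the interface text tells. Its arguments: {"type":"object","properties":{"deltas":{"type":"array","items":{"type":"array","items":{"type":"array","items":{"type":"number"}}}},"grip_force":{"type":"number"}},"required":["deltas"]}

```bash
mkdir -p pics; cat > h.py <<'E'
import numpy as np, cv2
from scipy.spatial.transform import Rotation as Ro
from station import ctrl, viewer, hand_in
def cam(n,save=None):
    c=viewer.camera(n)
    if save: cv2.imwrite('pics/'+save,c['img'][:,:,::-1])
    return c
def RT(c): return Ro.from_rotvec(np.ravel(c['rvec'])).as_matrix(), np.ravel(c['tvec'])
def ray(c,u,v):
    R,t=RT(c); d=R.T@np.array([(u-c['cx'])/c['fx'],(v-c['cy'])/c['fy'],1]); return -R.T@t, d/np.linalg.norm(d)
def onz(c,u,v,z):
    o,d=ray(c,u,v); return o+d*(z-o[2])/d[2]
def proj(c,p):
    R,t=RT(c); q=R@np.array(p)+t; return np.array([c['fx']*q[0]/q[2]+c['cx'],c['fy']*q[1]/q[2]+c['cy']])
def tri(c1,p1,c2,p2):
    o1,d1=ray(c1,*p1); o2,d2=ray(c2,*p2)
    s=np.linalg.lstsq(np.c_[d1,-d2],o2-o1,rcond=None)[0]
    a=o1+s[0]*d1;b=o2+s[1]*d2
    return (a+b)/2,np.linalg.norm(a-b)
E
python3 - <<'E'
from h import *
for n in('side','top'):
    c=cam(n,n+'0.png'); R,t=RT(c); print(n,c['fx'],c['cx'],c['cy'],-R.T@t,R[2])
print(ctrl.get_obs())
E
```

```text
side 514.0781086878011 322.0117010271485 210.09993929932665 [ 0.4512767  -1.19424581  0.96489093] [ 0.09433836  0.83092062 -0.54833494]
top 411.1721204531023 323.82637212933815 202.10327209684152 [ 0.48045701 -0.03466921  1.2647558 ] [ 0.12339749 -0.00848652 -0.99232104]
{'time_s': 0.1, 'qpos': array([ 1.25440490e+00,  3.00413514e-01,  1.52152123e+00,  6.04631580e-07,
        1.32068567e+00, -6.65959042e-02]), 'joint_vel': array([ 0.00013804, -0.00095456, -0.00036804, -0.00118978,  0.0004628 ,
       -0.00022355]), 'tau': array([-2.89177597e-04, -5.32634425e+01, -3.53285301e+01,  7.08816969e-02,
        2.34568783e-02, -3.52418510e-05]), 'ee_pos': array([0.135891  , 0.53270741, 0.20494323]), 'eef_rot': array([-1.63796208,  1.56976857, -1.88775775]), 'force': array([ 0.13927142, -0.15227325, -0.00246495]), 'moment': array([-0.04306933, -0.02680241,  0.09628655]), 'grip_width': 0.09437300283385736}
```

View pics/side0.png

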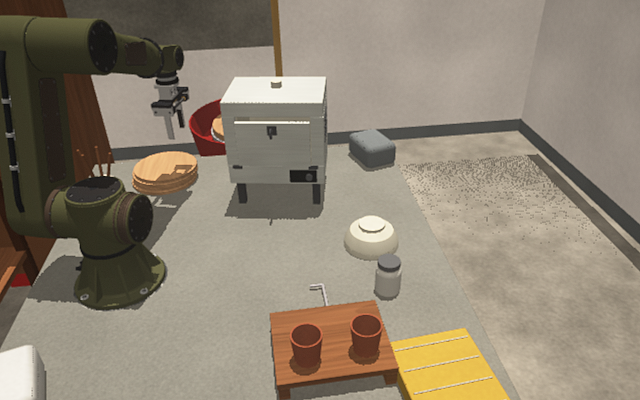

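View pics/top0.png

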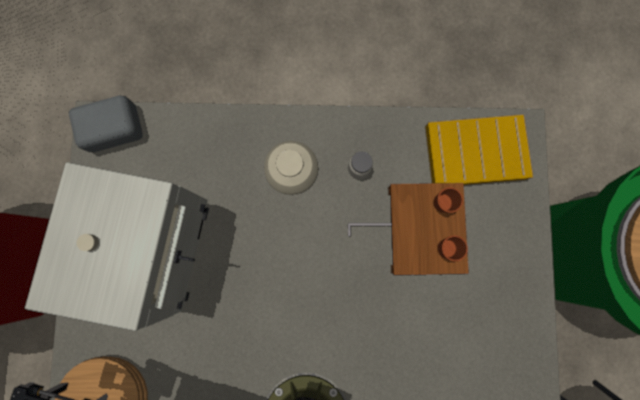

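The side view shows the kiln at (275,130), the riser at (333,340) and the rod tip at (312,287). The top view shows the hook's corner at (349,226), the eye near (185,258) and the riser at (430,229). I'll enlarge these areas next.

```bash
python3 - <<'E'
import cv2,numpy as np
t=cv2.imread('pics/top0.png'); s=cv2.imread('pics/side0.png')
a=cv2.resize(t[200:260,330:410],None,fx=5,fy=5,interpolation=2)
b=cv2.resize(t[190:320,140:250],None,fx=4,fy=4,interpolation=2)
c=cv2.resize(s[110:200,220:330],None,fx=5,fy=5,interpolation=2)
d=cv2.resize(s[270:320,290:350],None,fx=6,fy=6,interpolation=2)
def pad(i,h): return cv2.copyMakeBorder(i,0,h-i.shape[0],0,4,0)
cv2.imwrite('pics/t1.png',np.hstack([pad(a,h:=max(a.shape[0],b.shape[0])),pad(b,h)])[:, :800] if 0 else pad(b,520))
cv2.imwrite('pics/t2.png',c)
cv2.imwrite('pics/t3.png',np.hstack([pad(a,300),pad(d,300)]))
E
```

```text
(no output)
```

View pics/t1.png

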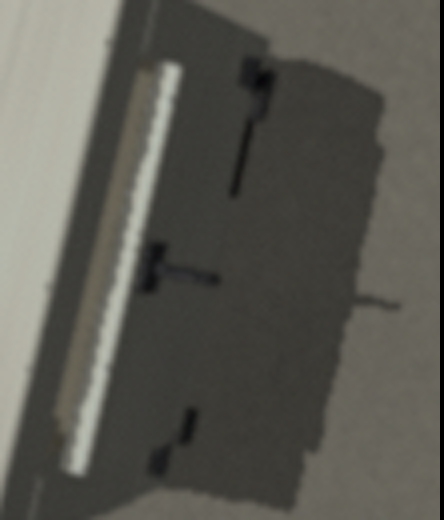

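View pics/t2.png

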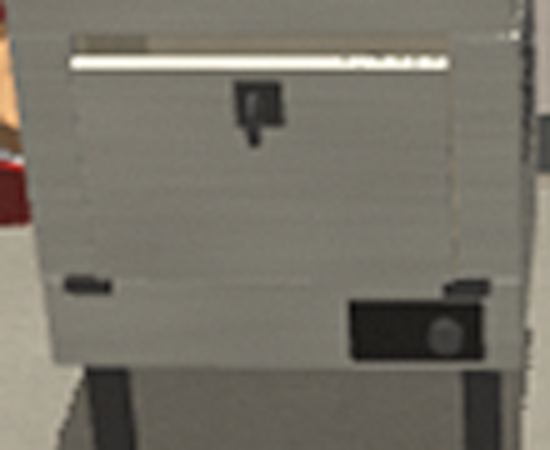

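View pics/t3.png

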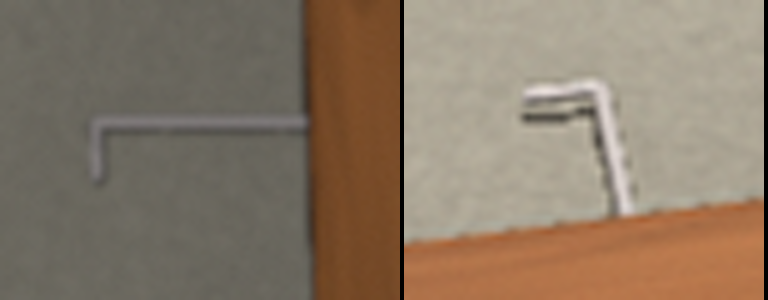

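```bash
python3 - <<'E'
from h import *
t=cam('top');s=cam('side')
im=t['img']
f=lambda n,*a: print(n,np.round(a,4))
cor=onz(t,349.2,224.5,.012); rd=onz(t,391,224.4,.012); tip=onz(t,349.3,236,.012)
f('corner',cor);f('rod at edge',rd);f('tip',tip)
a=rd-cor
f('ang rod',np.degrees(np.arctan2(*(cor-rd)[1::-1])), np.linalg.norm(a),np.linalg.norm(tip-cor))
# side
sc=(290+600/6-100/6*1.0-.4,) 
f('corner side',onz(s,290+(600-404)/6-.4,270+88/6-.4,.012)); f('tip side',onz(s,290+(522-404)/6-.4,270+95/6-.4,.012))
# riser corners z .052
for p in [(391,184.5),(463,182.5),(467.5,273),(393.5,275)]: f('riser',onz(t,*p,.052))
for p in [(172,184),(137,328),(67,164),(27,307)]: f('roof',onz(t,*p,.38))
for p in [(222,104),(314,112),(327,77)]:f('roof side',onz(s,*p,.38))
for p in [(172,66),(75,470)]: f('flap top',onz(t,140+p[0]/4-.4,190+p[1]/4-.4,.32))
f('eye top',onz(t,186.1,258.1,.295)); f('eye side', onz(s,220+253/5-.4,110+118/5-.4,.295))
f('eye tri',*tri(t,(186.1,258.1),s,(220+253/5-.4,110+118/5-.4))[0])
f('bowl',onz(t,291,163,.078)); f('jar',onz(t,361,162,.1))
hsv=cv2.cvtColor(im,cv2.COLOR_RGB2HSV)
E
```

```text
corner [[ 0.5684 -0.1237  0.012 ]]
rod at edge [[ 0.5705 -0.2514  0.012 ]]
tip [[ 0.5334 -0.1242  0.012 ]]
ang rod [9.08998e+01 1.27800e-01 3.50000e-02]
corner side [[ 0.5685 -0.1221  0.012 ]]
tip side [[ 0.5323 -0.1215  0.012 ]]
riser [[ 0.6871 -0.2454  0.052 ]]
riser [[ 0.6963 -0.4619  0.052 ]]
riser [[ 0.4285 -0.4672  0.052 ]]
riser [[ 0.4201 -0.2507  0.052 ]]
roof [[0.6255 0.288  0.38  ]]
roof [[0.3213 0.343  0.38  ]]
roof [[0.6664 0.5186 0.38  ]]
roof [[0.3613 0.5744 0.38  ]]
roof side [[0.3244 0.328  0.38  ]]
roof side [[0.595  0.2154 0.38  ]]
roof side [[0.674  0.5141 0.38  ]]
flap top [[0.5841 0.2826 0.32  ]]
flap top [[0.3563 0.3242 0.32  ]]
eye top [[0.4652 0.2762 0.295 ]]
eye side [[0.463  0.2766 0.295 ]]
eye tri [0.4641 0.2761 0.2952]
bowl [[0.7426 0.0532 0.078 ]]
jar [[ 0.7437 -0.1507  0.1   ]]
```

```bash
python3 - <<'E'
from h import *
o=ctrl.get_obs()
R=Ro.from_euler('xyz',o['eef_rot']).as_matrix(); print(np.round(R,3),o['ee_pos'],o['time_s'])
E
```

```text
[[-0.     0.247  0.969]
 [-0.001  0.969 -0.247]
 [-1.    -0.001 -0.   ]] [0.13589908 0.53279497 0.20510803] 0.2
```

```bash
cat > plan.py <<'E'
from h import *
def pose():
    o=ctrl.get_obs(); R=Ro.from_euler('xyz',o['eef_rot']); return o['ee_pos'],R,o
def down(yaw,pitch=0):  # tool x down, tool y at heading yaw(deg); pitch: tilt about tool y
    y=np.array([np.cos(np.radians(yaw)),np.sin(np.radians(yaw)),0]); x=np.array([0,0,-1.]); 
    return Ro.from_matrix(np.c_[x,y,np.cross(x,y)])*Ro.from_rotvec([0,pitch,0])
def plan(wps,g,p=None,R=None):
    # wps: list of (pos,Rot,n)
    if p is None: p,R,_=pose()
    p=np.array(p);rows=[]
    for tp,TR,n in wps:
        p0=p.copy()
        for k in range(n):
            m=n-k
            d=R.inv().apply((np.array(tp)-p)/m); w=(R.inv()*TR).as_rotvec()/m
            d=np.round(d*1000,1); w=np.round(w,3)
            rows.append([*d,*w,g]); p=p+R.apply(d/1000); R=R*Ro.from_rotvec(w)
    for i in range(0,len(rows),10):
        print('['+','.join('['+','.join('%g'%v for v in r)+']' for r in rows[i:i+10])+']')
    print('end',np.round(p,4)); return p,R
E
python3 - <<'E'
from plan import *
p,R,o=pose()
plan([([.15,.33,.2],down(52),5),([.36,.05,.2],down(24),9),([.57,-.17,.12],down(.9),8)],60)
E
```

```text
[[1,-38.6,12.8,0.083,0,0,60],[1.1,-37.4,15.9,0.083,0,0,60],[1,-36,19,0.083,0,0,60],[1.1,-34.3,21.8,0.082,0,0,60],[1,-32.3,24.6,0.083,0,0.001,60],[0,-10.1,37.5,0.054,0,-0,60],[0,-8.1,38,0.054,0,-0,60],[0,-6,38.4,0.054,0,-0,60],[0,-4,38.7,0.054,0,-0,60],[0,-1.8,38.9,0.054,0,-0,60]]
[[0,0.2,38.9,0.055,0,-0,60],[0,2.4,38.8,0.054,0,-0,60],[0,4.5,38.7,0.055,0,-0,60],[0.1,6.6,38.3,0.054,0,-0,60],[10,12.8,35.8,0.05,-0,-0,60],[10,14.6,35.1,0.05,-0,-0,60],[10,16.3,34.4,0.051,-0,-0,60],[10,18,33.5,0.05,-0,-0,60],[10,19.7,32.5,0.051,-0,-0,60],[10,21.3,31.5,0.05,-0,-0,60]]
[[10,22.8,30.4,0.051,-0,-0,60],[10,24.4,29.1,0.05,-0,-0,60]]
end [ 0.57 -0.17  0.12]
```

Request:
{"api": "play_rows", "payload": {
  "deltas": [
    [[1,-39,13,0.083,0,0,60],[1,-37,16,0.083,0,0,60],[1,-36,19,0.083,0,0,60],[1,-34,22,0.083,0,0,60],[1,-32,25,0.083,0,0,60],[0,-10,37.5,0.054,0,0,60],[0,-8,38,0.054,0,0,60],[0,-6,38.5,0.054,0,0,60],[0,-4,39,0.054,0,0,60],[0,-2,39,0.054,0,0,60]]
  ]
}}

```text
time_s: 1.2
ee_pos: [0.2685, 0.1729, 0.2006]
eef_rot: [1.401, 1.57, 0.464]
force: [0.1, 0.3, 0.0]
grip_width: 0.0604
```

Request:
{"api": "play_rows", "payload": {
  "deltas": [
    [[0,0,39,0.055,0,0,60],[0,2.5,39,0.054,0,0,60],[0,4.5,38.5,0.055,0,0,60],[0,6.5,38.5,0.054,0,0,60],[10,13,36,0.05,0,0,60],[10,14.5,35,0.05,0,0,60],[10,16,34.5,0.05,0,0,60],[10,18,33.5,0.05,0,0,60],[10,20,32.5,0.05,0,0,60],[10,21,31.5,0.05,0,0,60]]
  ]
}}

```text
time_s: 2.2
ee_pos: [0.5194, -0.1173, 0.1398]
eef_rot: [-2.037, 1.571, 2.791]
force: [0.1, 0.7, 0.5]
grip_width: 0.0598
```

Request:
{"api": "play_rows", "payload": {
  "deltas": [
    [[10,23,30.5,0.05,0,0,60],[10,24.5,29,0.05,0,0,60]]
  ]
}}

```text
time_s: 2.4
ee_pos: [0.5722, -0.1721, 0.1197]
eef_rot: [-1.896, 1.57, 2.832]
force: [0.8, 1.1, 0.4]
grip_width: 0.0602
```

```bash
python3 - <<'E'
from plan import *
p,R,o=pose();print(np.round(p,4),np.round(R.as_matrix(),3),o['time_s'],o['grip_width'])
plan([([.5694,-.17,.05],down(.9),3),([.5694,-.17,.003],down(.9),4)],50)
E
```

```text
[ 0.5722 -0.1721  0.1197] [[-0.     1.     0.016]
 [ 0.     0.016 -1.   ]
 [-1.    -0.    -0.   ]] 2.4 0.06019423444665786
[[23.2,-0.9,-0.7,0,-0,0,50],[23.2,-0.9,-0.7,0,-0,0,50],[23.3,-0.9,-0.8,0,-0,0,50],[11.7,0,0,0,-0,0,50],[11.8,0,0,0,-0,0,50],[11.7,0,0,0,-0,0,50],[11.8,0,0.1,0,-0,0,50]]
end [ 0.5694 -0.17    0.003 ]
```

Request:
{"api": "play_rows", "payload": {
  "deltas": [
    [[23,-1,-1,0,0,0,40],[23,-1,-1,0,0,0,40],[23.5,-1,0,0,0,0,40],[12,0,0,0,0,0,40],[12,0,0,0,0,0,40],[11.5,0,0,0,0,0,40],[11.5,0,0,0,0,0,40],[0,0,0,0,0,0,40]]
  ],
  "grip_force": 20
}}

```text
time_s: 3.2
ee_pos: [0.5678, -0.1687, 0.0026]
eef_rot: [-1.937, 1.569, 2.793]
force: [0.6, -0.2, 0.2]
grip_width: 0.0401
```

Request:
{"api": "play_rows", "payload": {
  "deltas": [
    [[0,0,0,0,0,0,0],[0,0,0,0,0,0,0],[0,0,0,0,0,0,0],[0,0,0,0,0,0,0],[0,0,0,0,0,0,0]]
  ]
}}

```text
time_s: 3.7
ee_pos: [0.5685, -0.1689, 0.0042]
eef_rot: [1.243, 1.57, -0.31]
force: [0.4, 0.8, 1.0]
grip_width: 0.0072
```

```bash
python3 - <<'E'
from plan import *
cam('side','s1.png')
p,R,o=pose();print(np.round(p,4),o['force'],o['grip_width'])
plan([([p[0],.07,p[2]],R,15)],0)
im=cv2.imread('pics/s1.png');cv2.imwrite('pics/s1c.png',cv2.resize(im[220:360,240:420],None,fx=4,fy=4))
E
```

```text
[ 0.5685 -0.1689  0.0042] [-0.31175856 -0.76755927  0.10524145] 0.007038036949578362
[[-0,0.3,-15.9,0,0,0,0],[-0,0.3,-15.9,0,0,0,0],[-0,0.3,-15.9,0,0,0,0],[-0,0.3,-15.9,0,0,0,0],[-0,0.3,-15.9,0,0,0,0],[-0,0.3,-15.9,0,0,0,0],[-0,0.3,-15.9,0,0,0,0],[-0,0.3,-16,0,0,0,0],[-0,0.3,-15.9,0,0,0,0],[-0,0.3,-16,0,0,0,0]]
[[-0,0.3,-15.9,0,0,0,0],[-0,0.3,-16,0,0,0,0],[-0,0.2,-15.9,0,0,0,0],[-0,0.3,-16,0,0,0,0],[-0,0.2,-15.9,0,0,0,0]]
end [0.5685 0.07   0.0041]
```

View pics/s1c.png

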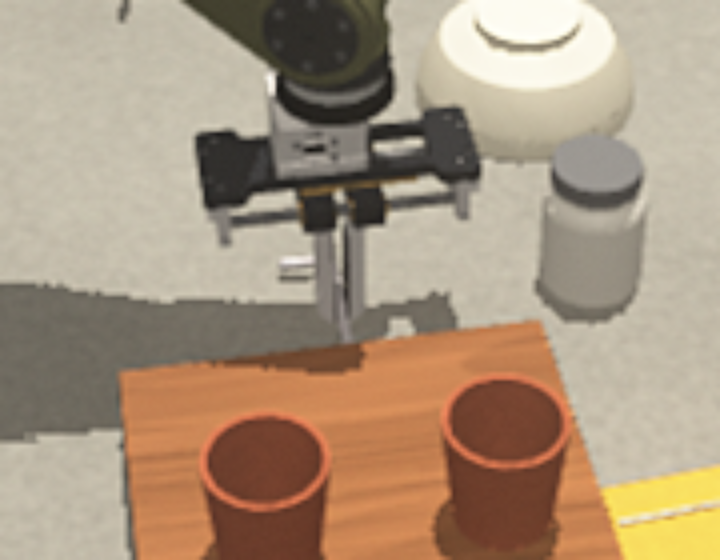

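Request:
{"api": "play_rows", "payload": {
  "deltas": [
    [[0,0,-8,0,0,0,0],[0,0,-14,0,0,0,0],[0,0,-16,0,0,0,0],[0,0,-16,0,0,0,0],[0,0,-16,0,0,0,0],[0,-1,-16,0,0,0,0],[0,-2,-16,0,0,0,0],[0,-2,-16,0,0,0,0],[0,-2,-16,0,0,0,0],[0,-2,-16,0,0,0,0]]
  ]
}}

```text
time_s: 4.75
ee_pos: [0.5563, -0.0177, 0.0039]
eef_rot: [-1.71, 1.571, 3.021]
force: [1.3, -1.3, -0.0]
grip_width: 0.0072
```

Request:
{"api": "play_rows", "payload": {
  "deltas": [
    [[0,-2,-16,0,0,0,0],[0,-2,-16,0,0,0,0],[0,-2,-16,0,0,0,0],[0,-2,-16,0,0,0,0],[0,-2,-15,0,0,0,0],[0,0,-10,0,0,0,0],[0,0,0,0,0,0,0]]
  ]
}}

```text
time_s: 5.45
ee_pos: [0.545, 0.0712, 0.004]
eef_rot: [3.043, 1.57, 1.491]
force: [0.2, 2.6, 1.1]
grip_width: 0.0072
```

```bash
python3 - <<'E'
from plan import *
cam('side','s2.png');cam('top','t2_.png')
p,R,o=pose();print(np.round(p,4),o['force'],o['grip_width'],np.round(R.as_matrix(),3))
a=cv2.imread('pics/s2.png');b=cv2.imread('pics/t2_.png')
cv2.imwrite('pics/s2c.png',np.vstack([cv2.resize(a[180:330,240:440],None,fx=2,fy=2),cv2.resize(b[150:270,240:440],None,fx=2,fy=2)]))
E
```

```text
[0.5451 0.07   0.004 ] [0.57920924 1.35234807 0.43506043] 0.0074128347475864815 [[ 0.     1.     0.018]
 [ 0.     0.018 -1.   ]
 [-1.     0.    -0.   ]]
```

View pics/s2c.png

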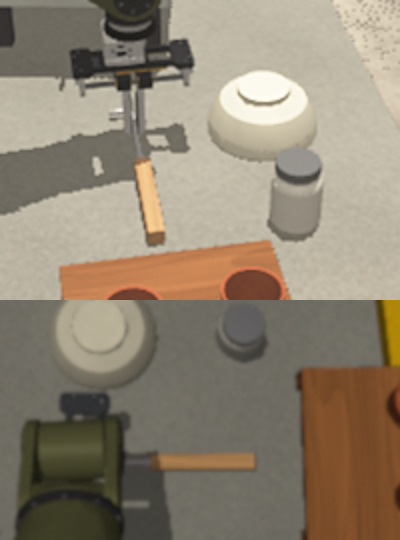

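Request:
{"api": "play_rows", "payload": {
  "deltas": [
    [[0,0,0,0,0,0,40],[0,0,0,0,0,0,40],[0,0,0,0,0,0,40],[-15,0,0,0,0,0,40],[-30,0,0,0,0,0,40],[-30,0,15,0,0,0,50],[0,0,30,0,0,0,60],[0,0,40,0,0,0,60],[0,0,20,0,0,0,60],[0,0,0,0,0,0,60]]
  ]
}}

```text
time_s: 6.55
ee_pos: [0.5471, -0.0375, 0.0801]
eef_rot: [1.238, 1.57, -0.318]
force: [0.0, 0.4, 0.2]
grip_width: 0.0604
```

```bash
python3 - <<'E'
from plan import *
s=cam('side','s3.png');t=cam('top','t3_.png')
p,R,o=pose();print(np.round(p,4),o['force'],o['grip_width'],o['time_s'])
a=s['img'];h=cv2.cvtColor(a,cv2.COLOR_RGB2HSV)
m=cv2.inRange(h,(8,90,90),(22,255,255)); m[:, :290]=0;m[:250]=0;m[300:]=0
cv2.imwrite('pics/m.png',m)
b=cv2.imread('pics/s3.png')
cv2.imwrite('pics/s3c.png',cv2.resize(b[210:310,270:350],None,fx=6,fy=6))
cv2.imwrite('pics/t3c.png',cv2.resize(cv2.imread('pics/t3_.png')[190:260,250:400],None,fx=5,fy=5))
E
```

```text
[ 0.547  -0.0351  0.0797] [0.18205623 0.19930533 0.04060221] 0.060228477392707626 6.65
```

View pics/s3c.png

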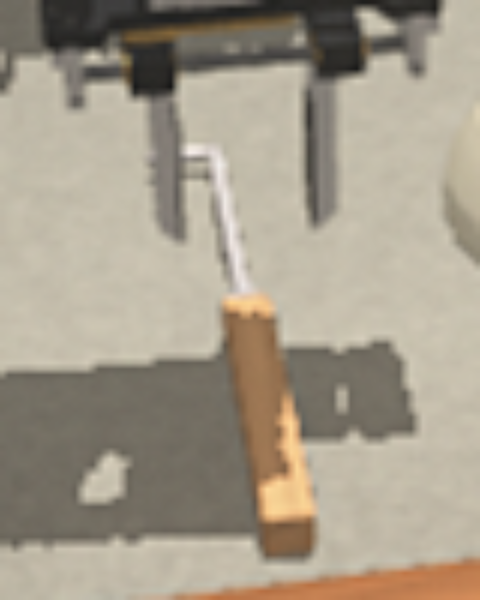

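View pics/t3c.png

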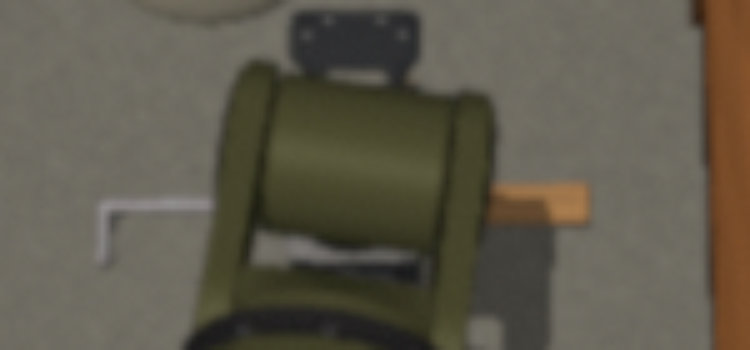

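```bash
python3 - <<'E'
from plan import *
s=cam('side');t=cam('top')
c=onz(t,270.0,230.7,.012);b=onz(t,367.4,230.3,.024);tp=onz(t,270.2,242.8,.012)
print(c,b,tp,np.linalg.norm((c-b)[:2]))
c2=onz(s,270+212/6-.4,210+152/6-.4,.012);b2=onz(s,270+289/6-.4,210+518/6-.4,.024);print(c2,b2)
d=(c-b)[:2];print(np.degrees(np.arctan2(d[1],d[0])))
E
```

```text
[0.54637428 0.11713962 0.012     ] [ 0.5508126  -0.17788334  0.024     ] [0.50977551 0.11548272 0.012     ] 0.2950563490303222
[0.54395497 0.11667543 0.012     ] [ 0.54927073 -0.17980616  0.024     ]
90.86189008731722
```

Request:
{"api": "play_rows", "payload": {
  "deltas": [
    [[25,1,0,0,0,0,50],[25,0,0,0,0,0,50],[14,0,0,0,0,0,50],[11.5,0,0,0,0,0,50],[0,0,0,0,0,0,50]]
  ]
}}

```text
time_s: 7.25
ee_pos: [0.5474, -0.0348, 0.0025]
eef_rot: [-1.729, 1.569, 3.002]
force: [-0.4, 0.2, 1.8]
grip_width: 0.0497
```

Request:
{"api": "play_rows", "payload": {
  "deltas": [
    [[0,0,0,0,0,0,0],[0,0,0,0,0,0,0],[0,0,0,0,0,0,0],[0,0,0,0,0,0,0],[0,0,0,0,0,0,0]]
  ],
  "grip_force": 60
}}

```text
time_s: 7.75
ee_pos: [0.5481, -0.0353, 0.004]
eef_rot: [1.403, 1.57, -0.15]
force: [-1.2, 0.6, 6.4]
grip_width: 0.0235
```

```bash
python3 - <<'E'
from plan import *
p,R,o=pose();print(np.round(p,4),o['force'],o['grip_width'],o['time_s'],np.round(R.as_matrix(),3))
E
```

```text
[ 0.5481 -0.0353  0.004 ] [-1.23073578  0.60498177  6.41223388] 0.023505256137051067 7.75 [[ 0.001  1.     0.018]
 [-0.     0.018 -1.   ]
 [-1.     0.001  0.   ]]
```

```bash
cat > geo.py <<'E'
from plan import *
yaw=79.7
xk=np.array([np.cos(np.radians(yaw)),np.sin(np.radians(yaw)),0]);yk=np.array([-xk[1],xk[0],0]);zk=np.array([0,0,1.])
eye0=np.array([.4645,.2763,.295]); hinge=eye0+.034*xk-.135*zk
tipT=np.array([-.008,-.0345,-.152])
def tcp(tip,R): return np.array(tip)-R.apply(tipT)
def eye(th): return hinge+xk*(-.034*np.cos(th)-.135*np.sin(th))+zk*(.135*np.cos(th)-.034*np.sin(th))
E
python3 - <<'E'
from geo import *
R1=down(yaw-90)
p,R,o=pose()
t1=tcp(eye0-.045*yk-.1*xk,R1); t2=tcp(eye0-.045*yk,R1); print(t1,t2)
p,R=plan([([p[0],p[1],.10],R,4),(t1,R1,8)],0)
plan([(t2,R1,5)],0,p,R)
E
```

```text
[0.4976607  0.01414619 0.287     ] [0.51554092 0.1125347  0.287     ]
[[-24,0,0,0,0,0,0],[-24,0,0,0,0,0,0],[-24,0,0,0,0,0,0],[-24,0.1,0,0,0,0,0],[-23.4,-6.2,-6.3,0.025,0,-0,0],[-23.4,-6.3,-6.1,0.025,0,-0,0],[-23.4,-6.5,-6,0.025,0,-0,0],[-23.4,-6.6,-5.8,0.025,0,-0,0],[-23.4,-6.8,-5.6,0.024,0,-0,0],[-23.3,-6.9,-5.5,0.025,0,-0,0]]
[[-23.4,-7.1,-5.3,0.024,-0,-0,0],[-23.3,-7.2,-5.1,0.025,-0,-0.001,0]]
end [0.4976 0.0141 0.287 ]
[[-0,-0,-20,-0,-0,0,0],[-0,-0,-20,-0,-0,0,0],[-0,-0,-20,-0,-0,0,0],[-0,-0,-20,-0,-0,0,0],[-0,-0,-20,-0,-0,0,0]]
end [0.5156 0.1125 0.287 ]
```

Request:
{"api": "play_rows", "payload": {
  "deltas": [
    [[-10,0,0,0,0,0,0],[-20,0,0,0,0,0,0],[-24,0,0,0,0,0,0],[-24,0,0,0,0,0,0],[-18,0,0,0,0,0,0],[-23.5,-6,-6.5,0.025,0,0,0],[-23.5,-6.5,-6,0.025,0,0,0],[-23.5,-6.5,-6,0.025,0,0,0],[-23.5,-6.5,-6,0.025,0,0,0],[-23.5,-7,-5.5,0.025,0,0,0]]
  ]
}}

```text
time_s: 8.75
ee_pos: [0.5158, -0.0039, 0.2184]
eef_rot: [1.887, 1.571, 0.208]
force: [1.0, 0.3, -0.6]
grip_width: 0.0237
```

Request:
{"api": "play_rows", "payload": {
  "deltas": [
    [[-23.5,-7,-5.5,0.025,0,0,0],[-23.5,-7,-5.5,0.025,0,0,0],[-22,-7,-5,0.025,0,0,0],[0,0,-15,0,0,0,0],[0,0,-15,0,0,0,0],[0,0,-10,0,0,0,0],[0,0,0,0,0,0,0],[0,0,0,0,0,0,0]]
  ]
}}

```text
time_s: 9.55
ee_pos: [0.5048, 0.054, 0.285]
eef_rot: [-1.279, 1.569, -3.03]
force: [-0.2, 0.2, -1.1]
grip_width: 0.0234
```

```bash
python3 - <<'E'
from geo import *
s=cam('side','s4.png');t=cam('top','t4.png')
p,R,o=pose();print(np.round(p,4),o['force'],o['grip_width'],o['time_s'],np.round(R.as_matrix(),3))
q=p+R.apply(tipT); print('pred tip',q,proj(t,q),proj(s,q),'eye',proj(t,eye0),proj(s,eye0))
b=cv2.imread('pics/s4.png')
cv2.imwrite('pics/s4c.png',cv2.resize(b[110:230,220:380],None,fx=5,fy=5))
cv2.imwrite('pics/t4c.png',cv2.resize(cv2.imread('pics/t4.png')[200:300,170:320],None,fx=5,fy=5))
E
```

```text
[0.5049 0.0535 0.2855] [-0.90137998 -0.76138888 -2.18389884] 0.023594104535175277 9.65 [[-0.001  0.983 -0.181]
 [-0.    -0.181 -0.983]
 [-1.    -0.001  0.   ]]
pred tip [0.49846233 0.20924443 0.29347081] [215.70646599 244.12209802] [283.05159769 142.20772469] eye [186.0351879  258.38892416] [270.67743691 133.2119911 ]
```

View pics/s4c.png

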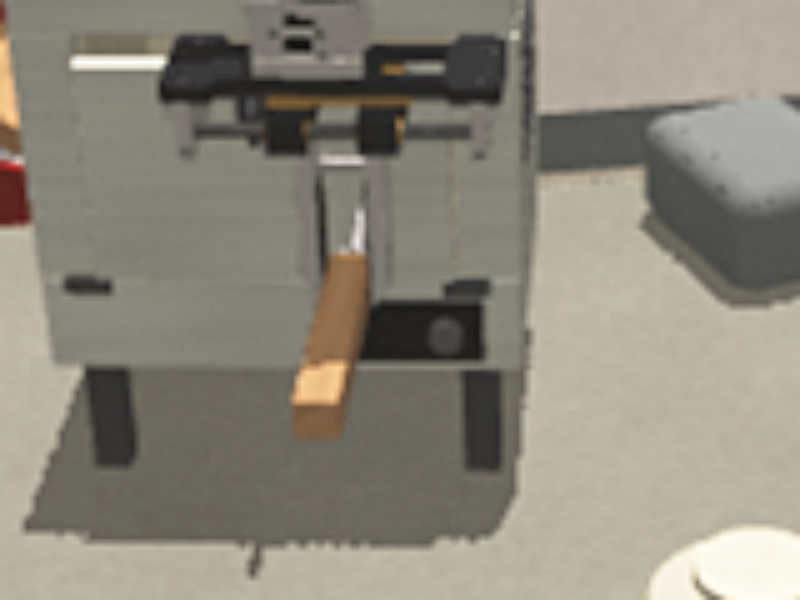

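View pics/t4c.png

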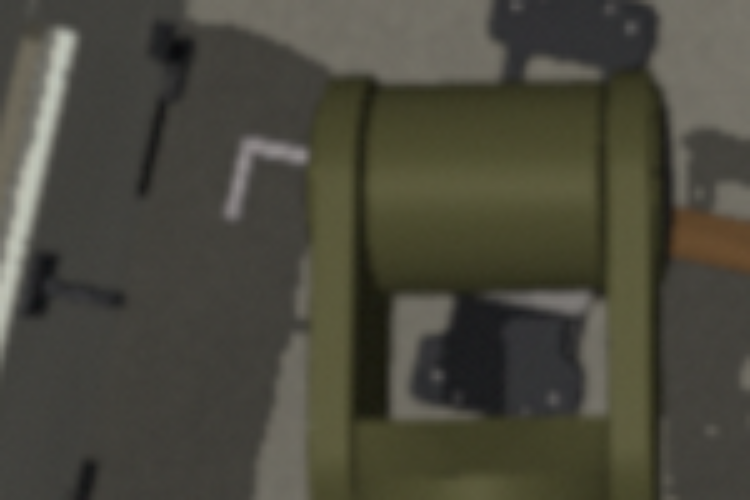

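```bash
python3 - <<'E'
from geo import *
s=cam('side');t=cam('top');p,R,o=pose()
for u in(292.5,293.2):
  c,e=tri(t,(219.6,228.6),s,(u,141.7));print(c,e,R.inv().apply(c-p))
c=onz(t,219.4,228.8,.2935);print('corner top',c,R.inv().apply(c-p))
c=onz(t,216.0,241.7,.2935);print('tip top',c,R.inv().apply(c-p))
E
```

```text
[0.53054578 0.20096898 0.29692917] 0.00839983064231923 [-0.01117431 -0.00155231 -0.14977619]
[0.53159644 0.2010113  0.29669914] 0.006326922862413469 [-0.01094455 -0.00052673 -0.15000854]
corner top [0.53446571 0.20217464 0.2935    ] [-0.00774621  0.00208451 -0.15167366]
tip top [0.50412219 0.20880439 0.2935    ] [-0.00773877 -0.02895834 -0.15268575]
```

```bash
sed -i 's/^eye0=.*; hinge/eye0=np.array([.4643,.2754,.295]); hinge/; s/^tipT=.*/tipT=np.array([-.009,-.0305,-.152])/' geo.py
python3 - <<'E'
from geo import *
p,R,o=pose(); tip=p+R.apply(tipT); d=tip-eye0; print(d@xk,d@yk,d@zk)
R1=down(yaw-90)
plan([(tcp(eye0-.030*yk,R1),R1,6)],0)
E
```

```text
-0.059083515781319026 -0.04954466624985019 -0.00023832347160146483
[[-0,-3.2,-9.9,-0,0,0,0],[-0,-3.2,-9.8,-0.001,0,0,0],[-0.1,-3.2,-9.9,-0,0,0,0],[-0,-3.2,-9.8,-0.001,0,0,0],[-0.1,-3.2,-9.9,-0,0,0,0],[-0,-3.2,-9.8,-0.001,0,0,0]]
end [0.4967 0.115  0.286 ]
```

Request:
{"api": "play_rows", "payload": {
  "deltas": [
    [[0,-3,-10,0,0,0,0],[0,-3,-10,0,0,0,0],[0,-3,-10,0,0,0,0],[0,-3,-10,0,0,0,0],[0,-3,-10,0,0,0,0],[0,-3,-9,0,0,0,0],[0,0,0,0,0,0,0],[0,0,0,0,0,0,0]]
  ]
}}

```text
time_s: 10.55
ee_pos: [0.4978, 0.1152, 0.2859]
eef_rot: [-0.023, 1.571, -1.775]
force: [0.7, 0.9, -2.0]
grip_width: 0.0233
```

```bash
python3 - <<'E'
from geo import *
s=cam('side','s5.png');t=cam('top','t5.png')
p,R,o=pose();print(np.round(p,4),o['force'],o['time_s'])
q=p+R.apply(tipT); d=q-eye0; print(d@xk,d@yk,d@zk,proj(t,q),proj(s,q),'eye',proj(t,eye0),proj(s,eye0))
cv2.imwrite('pics/s5c.png',cv2.resize(cv2.imread('pics/s5.png')[110:190,220:330],None,fx=7,fy=7))
cv2.imwrite('pics/t5c.png',cv2.resize(cv2.imread('pics/t5.png')[210:280,160:240],None,fx=8,fy=8))
E
```

```text
[0.4979 0.1148 0.2859] [ 0.53633761  0.80300791 -2.11701723] 10.65
9.589910690068408e-05 -0.031659711727724194 -9.239470574012865e-05 [189.53470865 245.06172275] [280.80675346 133.38311049] eye [186.41800878 258.48044816] [270.62537015 133.33822153]
```

View pics/s5c.png

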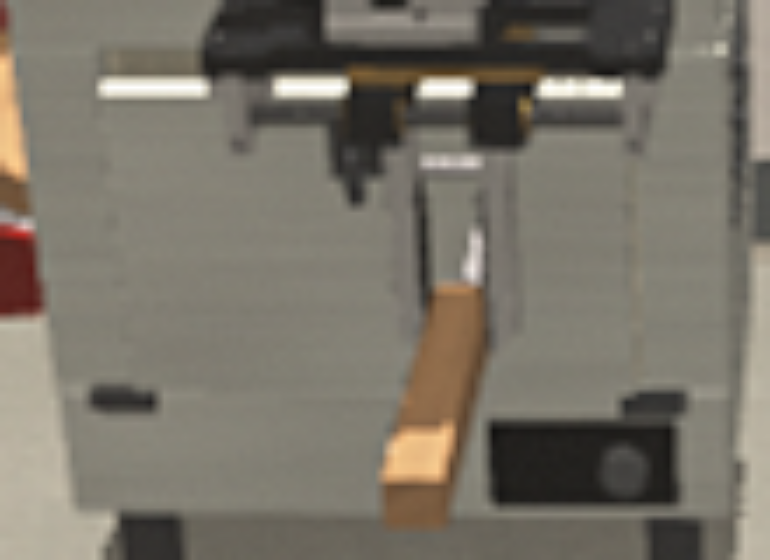

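View pics/t5c.png

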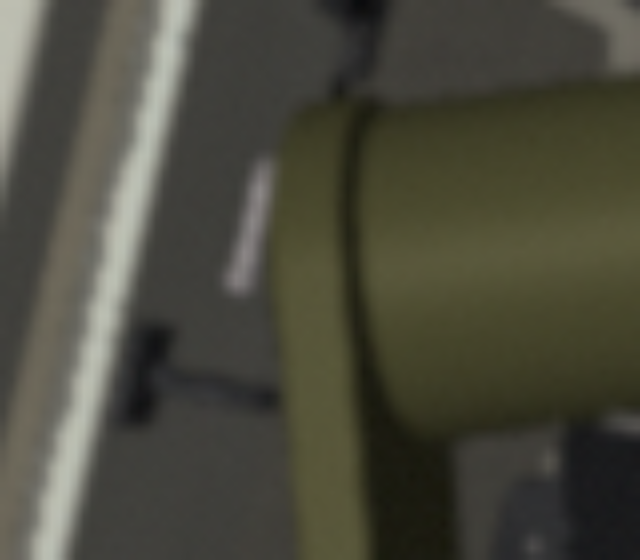

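Request:
{"api": "play_rows", "payload": {
  "deltas": [
    [[1,-4,-1,0,0,0,0],[0,-5,0,0,0,0,0],[0,-5,0,0,0,0,0],[0,-5,0,0,0,0,0],[0,-5,0,0,0,0,0]]
  ]
}}

```text
time_s: 11.15
ee_pos: [0.4739, 0.1205, 0.2851]
eef_rot: [1.915, 1.571, 0.163]
force: [-0.0, 1.0, -0.9]
grip_width: 0.0236
```

Request:
{"api": "play_rows", "payload": {
  "deltas": [
    [[0,-5,0,0,0,0,0],[0,-5,0,0,0,0,0],[0,-5,0,0,0,0,0],[0,-4,0,0,0,0,0],[0,-3,0,0,0,0,0],[0,0,0,0,0,0,0],[0,0,0,0,0,0,0]]
  ]
}}

```text
time_s: 11.85
ee_pos: [0.4528, 0.1244, 0.285]
eef_rot: [1.55, 1.571, -0.203]
force: [0.4, 0.4, -1.6]
grip_width: 0.0234
```

```bash
python3 - <<'E'
from geo import *
s=cam('side','s6.png');t=cam('top','t6.png')
p,R,o=pose();print(np.round(p,4),o['force'],o['time_s'])
q=p+R.apply(tipT); d=q-eye0; print(d@xk,d@yk,d@zk,proj(t,q),proj(s,q),'eye',proj(t,eye0),proj(s,eye0))
cv2.imwrite('pics/s6c.png',cv2.resize(cv2.imread('pics/s6.png')[110:190,220:330],None,fx=7,fy=7))
cv2.imwrite('pics/t6c.png',cv2.resize(cv2.imread('pics/t6.png')[210:280,160:240],None,fx=8,fy=8))
E
```

```text
[0.4529 0.1243 0.2849] [ 0.17114867  0.12443489 -2.50488786] 11.95
0.0014046629043161138 0.01436939843047764 -0.001103820995573268 [184.54701091 264.47403565] [266.10835705 133.45917355] eye [186.41800878 258.48044816] [270.62537015 133.33822153]
```

View pics/s6c.png

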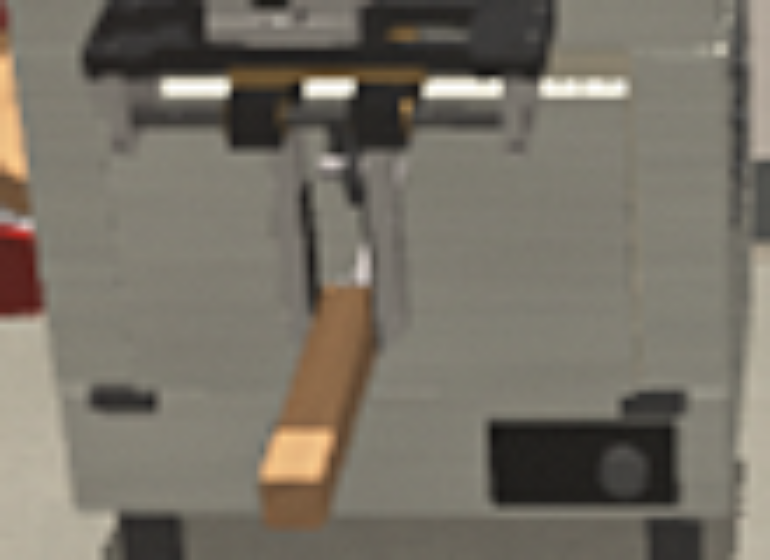

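View pics/t6c.png

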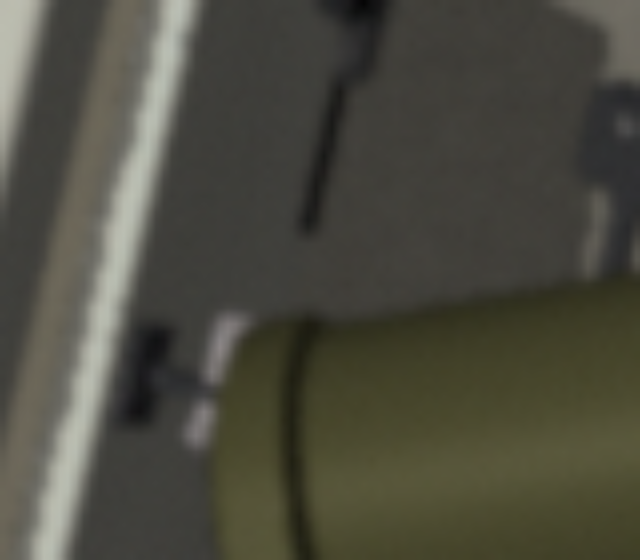

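```bash
python3 - <<'E'
from geo import *
R1=down(yaw-90);p,R,o=pose()
w=[]
for th in np.r_[np.linspace(.03,.36,10)]:
    w.append((tcp(eye(th)+.0135*yk,R1),R1,1))
p,R=plan(w,0)
E
```

```text
[[-0,1.2,5.4,-0.002,0,0,0],[1.5,0,4.9,-0,0,0,0],[1.6,0,4.8,-0,0,0,0],[1.9,0,4.7,-0,0,0,0],[2,0,4.7,-0,0,0,0],[2.2,0,4.6,-0,0,0,0],[2.3,0,4.6,-0,0,0,0],[2.5,0,4.4,-0,0,0,0],[2.7,0,4.4,-0,0,0,0],[2.8,0,4.2,-0,0,0,0]]
end [0.4457 0.0782 0.2654]
```

Request:
{"api": "play_rows", "payload": {
  "deltas": [
    [[0,0,4,0,0,0,0],[1,0,5,0,0,0,0],[1.5,0,5,0,0,0,0],[2,0,5,0,0,0,0],[2,0,4.7,0,0,0,0],[2.2,0,4.6,0,0,0,0],[2.3,0,4.6,0,0,0,0],[2.5,0,4.4,0,0,0,0],[2.7,0,4.4,0,0,0,0],[2.8,0,4.2,0,0,0,0]]
  ]
}}

```text
time_s: 12.95
ee_pos: [0.4444, 0.0788, 0.2657]
eef_rot: [-0.312, 1.571, -2.065]
force: [0.1, 1.2, -1.8]
grip_width: 0.0234
```

```bash
python3 - <<'E'
from geo import *
s=cam('side','s7.png');t=cam('top','t7.png')
p,R,o=pose();print(np.round(p,4),o['force'],o['time_s'],o['grip_width'])
q=p+R.apply(tipT);
from scipy.optimize import minimize_scalar
e=lambda th:np.linalg.norm((q-eye(th))-((q-eye(th))@yk)*yk)
r=minimize_scalar(e,bounds=(-.2,1.8),method='bounded');th=r.x;print('th',th,r.fun,(q-eye(th))@yk)
print(proj(t,q),proj(s,q),proj(t,eye(th)),proj(s,eye(th)))
for z in(-.118,.118): print('flap edge',[np.round(proj(c,hinge+z*yk+.160*(-np.sin(th)*xk+np.cos(th)*zk)+.0*xk)) for c in (t,s)])
cv2.imwrite('pics/s7c.png',cv2.resize(cv2.imread('pics/s7.png')[110:210,220:330],None,fx=5,fy=5))
cv2.imwrite('pics/t7c.png',cv2.resize(cv2.imread('pics/t7.png')[190:320,140:260],None,fx=4,fy=4))
E
```

```text
[0.4443 0.0787 0.2656] [-0.66014661  0.5894467  -0.36879659] 13.05 0.023528458198218756
th 0.3573404886485848 8.698534090601797e-05 0.014605060870035358
[206.30230577 268.12723633] [264.35586693 145.78003489] [207.70506939 262.02739307] [269.11648098 145.78681504]
flap edge [array([205., 210.]), array([308., 132.])]
flap edge [array([182., 312.]), array([231., 132.])]
```

View pics/s7c.png

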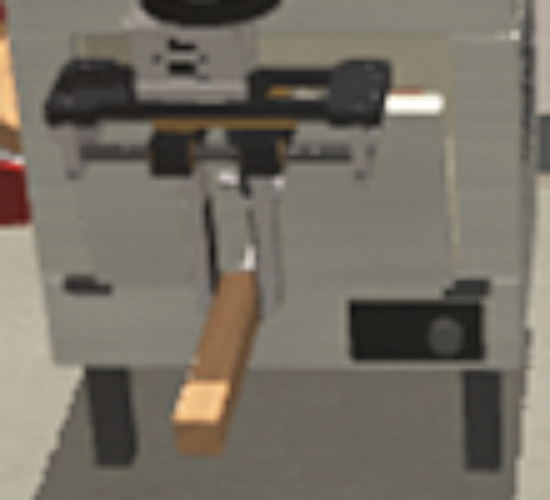

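View pics/t7c.png

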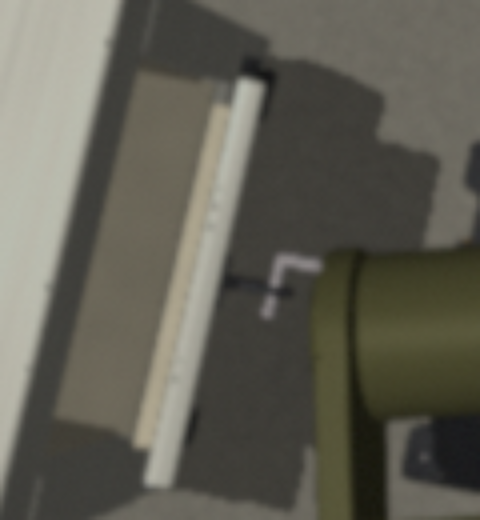

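```bash
python3 - <<'E'
from geo import *
R1=down(yaw-90);p,R,o=pose()
w=[]
for th in np.r_[np.linspace(.39,.75,10),np.linspace(.79,1.15,10),np.linspace(1.19,1.57,10)]:
    w.append((tcp(eye(th)+.0145*yk,R1),R1,1))
p,R=plan(w,0)
E
```

```text
[[2.6,0.5,3.7,-0.003,0,0.001,0],[3.4,0,4.4,0,0,-0,0],[3.6,0,4.2,0,0,-0,0],[3.7,0,4.2,0,0,-0,0],[3.9,0,3.9,0,0,-0,0],[4.1,0,3.8,0,0,-0,0],[4.2,0,3.7,0,0,-0,0],[4.4,0,3.5,0,0,-0,0],[4.5,0,3.3,0,0,-0,0],[4.6,-0,3.1,0,0,-0,0]]
[[4.7,-0,2.9,0,0,-0,0],[4.9,-0,2.7,0,0,-0,0],[4.9,-0,2.6,0,0,-0,0],[5.1,-0,2.3,0,0,-0,0],[5.1,-0,2.2,0,0,-0,0],[5.2,-0,1.9,0,0,-0,0],[5.3,-0,1.7,0,0,-0,0],[5.4,-0,1.5,0,0,-0,0],[5.4,-0,1.3,0,0,-0,0],[5.5,-0,1.1,0,0,-0,0]]
[[5.5,-0,0.8,0,0,-0,0],[5.8,-0,0.7,0,0,-0,0],[5.9,-0,0.4,0,0,-0,0],[5.9,-0,0.2,0,0,-0,0],[5.8,-0,-0.1,0,0,-0,0],[5.9,-0,-0.4,0,0,-0,0],[5.8,-0,-0.5,0,0,-0,0],[5.9,-0.1,-0.9,0,0,-0,0],[5.7,0,-1,0,0,-0,0],[5.8,0,-1.3,0,0,-0,0]]
end [0.4347 0.0235 0.1171]
```

Request:
{"api": "play_rows", "payload": {
  "deltas": [
    [[2.6,0,3.7,0,0,0,0],[3.4,0,4.4,0,0,0,0],[3.6,0,4.2,0,0,0,0],[3.7,0,4.2,0,0,0,0],[3.9,0,3.9,0,0,0,0],[4.1,0,3.8,0,0,0,0],[4.2,0,3.7,0,0,0,0],[4.4,0,3.5,0,0,0,0],[4.5,0,3.3,0,0,0,0],[4.6,0,3.1,0,0,0,0]]
  ]
}}

```text
time_s: 14.05
ee_pos: [0.4376, 0.0417, 0.2265]
eef_rot: [-0.628, 1.571, -2.38]
force: [0.2, -0.9, -2.9]
grip_width: 0.0236
```

```bash
cat > chk.py <<'E'
import sys
from geo import *
from scipy.optimize import minimize_scalar
n=sys.argv[1]
s=cam('side','s%s.png'%n);t=cam('top','t%s.png'%n)
p,R,o=pose();print(np.round(p,4),o['force'],o['moment'],o['time_s'],o['grip_width'])
q=p+R.apply(tipT)
e=lambda th:np.linalg.norm((q-eye(th))-((q-eye(th))@yk)*yk)
r=minimize_scalar(e,bounds=(-.2,1.8),method='bounded');th=r.x;print('th',th,r.fun,(q-eye(th))@yk)
print('tip',proj(t,q),proj(s,q),'eye',proj(t,eye(th)),proj(s,eye(th)))
a=cv2.resize(cv2.imread('pics/s%s.png'%n)[110:230,220:330],None,fx=4,fy=4)
b=cv2.resize(cv2.imread('pics/t%s.png'%n)[195:315,150:240],None,fx=4,fy=4)
cv2.imwrite('pics/c%s.png'%n,np.hstack([a,b]))
E
python3 chk.py 8
```

```text
[0.4374 0.0416 0.2262] [ 0.51672283 -2.45260552 -3.11838573] [-0.80205027  0.16167378  0.00430042] 14.15 0.02348595311901461
th 0.7518009299863684 0.00036270715313762615 0.014813449473197019
tip [225.58882367 270.58946094] [263.53644146 163.08185545] eye [227.0140909  264.65407164] [268.38029533 163.10231383]
```

View pics/c8.png

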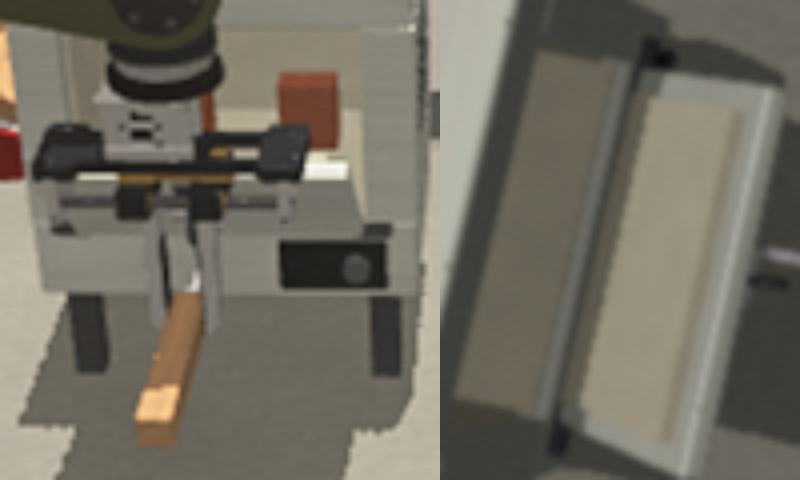

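```bash
python3 - <<'E'
from geo import *
t=cam('top')
for th in (.65,.7,.75,.8,.85,.9):
    n=(-np.cos(th)*xk-np.sin(th)*zk); u=-np.sin(th)*xk+np.cos(th)*zk
    print(th,[np.round(proj(t,hinge+s*yk+.16*u+k*n),1) for s in(-.118,.118) for k in (.008,)])
E
```

```text
0.65 [array([227.8, 215.1]), array([205.5, 314.5])]
0.7 [array([230.7, 215.8]), array([208.6, 314.7])]
0.75 [array([233.6, 216.5]), array([211.6, 314.8])]
0.8 [array([236.2, 217.1]), array([214.5, 314.9])]
0.85 [array([238.8, 217.7]), array([217.3, 314.9])]
0.9 [array([241.2, 218.3]), array([219.9, 314.9])]
```

Request:
{"api": "play_rows", "payload": {
  "deltas": [
    [[4.7,0,3,0,0,0,0],[4.9,0,2.7,0,0,0,0],[4.9,0,2.6,0,0,0,0],[5.1,0,2.3,0,0,0,0],[5.1,0,2.2,0,0,0,0],[5.2,0,1.9,0,0,0,0],[5.3,0,1.7,0,0,0,0],[5.4,0,1.5,0,0,0,0],[5.4,0,1.3,0,0,0,0],[5.5,0,1.1,0,0,0,0]]
  ]
}}

```text
time_s: 15.2
ee_pos: [0.4339, 0.022, 0.175]
eef_rot: [-0.741, 1.571, -2.494]
force: [-0.2, -1.6, -3.4]
grip_width: 0.0236
```

```bash
python3 chk.py 9; python3 - <<'E'
from geo import *
t=cam('top')
for th in (1.05,1.1,1.15,1.2,1.25):
    n=(-np.cos(th)*xk-np.sin(th)*zk); u=-np.sin(th)*xk+np.cos(th)*zk
    print(th,[np.round(proj(t,hinge+s*yk+.16*u+k*n),1) for s in(-.118,.118) for k in (.008,-.008)])
E
```

```text
[0.4336 0.022  0.1746] [ 1.65804444 -1.83217588 -4.72324908] [-0.92244354  0.11584536 -0.03709165] 15.3 0.02337258381172732
th 1.153080309403713 0.00043442208477694453 0.014991899989502552
tip [237.6575902  271.31561747] [263.9213687  181.19244735] eye [239.06710654 265.6017614 ] [268.78536022 181.2822493 ]
1.05 [array([247.6, 220. ]), array([243.5, 218.9]), array([226.9, 314.6]), array([222.4, 314.9])]
1.1 [array([249.5, 220.5]), array([245.6, 219.4]), array([229. , 314.5]), array([224.8, 314.8])]
1.15 [array([251.1, 220.9]), array([247.6, 220. ]), array([230.8, 314.3]), array([226.9, 314.6])]
1.2 [array([252.7, 221.3]), array([249.5, 220.5]), array([232.6, 314. ]), array([229. , 314.5])]
1.25 [array([254. , 221.7]), array([251.1, 220.9]), array([234.1, 313.8]), array([230.8, 314.3])]
```

View pics/c9.png

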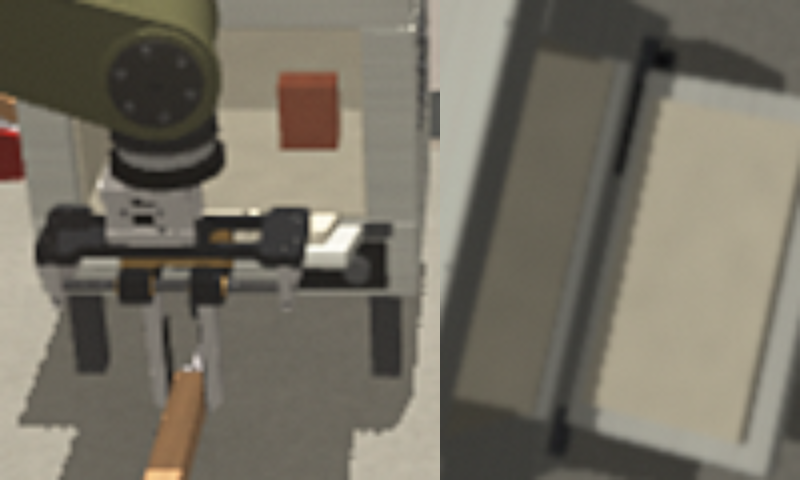

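Request:
{"api": "play_rows", "payload": {
  "deltas": [
    [[5.5,0,0.8,0,0,0,0],[5.8,0,0.7,0,0,0,0],[5.9,0,0.4,0,0,0,0],[5.9,0,0.2,0,0,0,0],[5.8,0,0,0,0,0,0],[5.8,0,-0.4,0,0,0,0],[5.8,0,-0.5,0,0,0,0],[5.8,0,-0.8,0,0,0,0],[5.6,0,-1,0,0,0,0],[5.6,0,-1.2,0,0,0,0]]
  ]
}}

```text
time_s: 16.35
ee_pos: [0.4345, 0.0241, 0.1177]
eef_rot: [2.53, 1.57, 0.777]
force: [0.2, 0.5, -2.3]
grip_width: 0.0236
```

```bash
sed -i 's/195:315,150:240/195:315,190:290/' chk.py; python3 chk.py 10; python3 - <<'E'
from geo import *
t=cam('top')
for th in (1.4,1.45,1.5,1.57):
    n=(-np.cos(th)*xk-np.sin(th)*zk); u=-np.sin(th)*xk+np.cos(th)*zk
    print(th,[np.round(proj(t,hinge+s*yk+.16*u+k*n),1) for s in(-.118,.118) for k in (.008,-.008)])
E
```

```text
[0.4341 0.0241 0.1173] [-0.73749123 -0.02563275 -1.41844071] [-0.06715869  0.06955411  0.01458721] 16.45 0.023627582575843215
th 1.5688171735694125 0.0005353729359455301 0.014942670820210694
tip [241.01814787 270.22332498] [265.5703529  196.78109968] eye [242.39382929 264.82236579] [270.31976122 196.9520722 ]
1.4 [array([257.2, 222.8]), array([255.2, 222.1]), array([237.8, 312.8]), array([235.5, 313.5])]
1.45 [array([257.9, 223. ]), array([256.3, 222.5]), array([238.7, 312.4]), array([236.7, 313.2])]
1.5 [array([258.5, 223.3]), array([257.2, 222.8]), array([239.4, 312. ]), array([237.8, 312.8])]
1.57 [array([259. , 223.6]), array([258.2, 223.1]), array([240.2, 311.4]), array([239. , 312.2])]
```

View pics/c10.png

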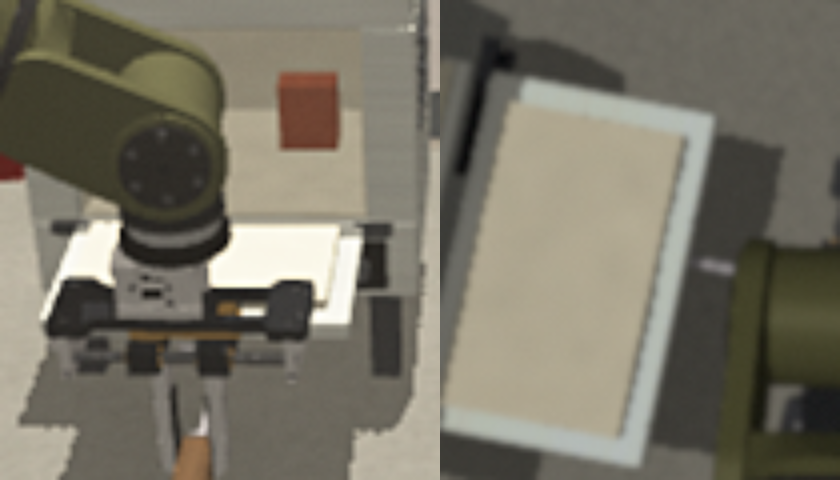

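Request:
{"api": "play_rows", "payload": {
  "deltas": [
    [[1,0,0,0,0,0,0],[0,0,0,0,0,0,0],[0,4,0,0,0,0,0],[0,6,0,0,0,0,0],[0,8,0,0,0,0,0],[0,8,0,0,0,0,0],[0,10,0,0,0,0,0],[0,12,0,0,0,0,0],[0,12,0,0,0,0,0],[0,0,0,0,0,0,0]]
  ]
}}

```text
time_s: 17.5
ee_pos: [0.4945, 0.0127, 0.1167]
eef_rot: [1.468, 1.571, -0.285]
force: [-0.1, 0.0, -2.2]
grip_width: 0.0235
```

```bash
python3 chk.py 11
```

```text
[0.4932 0.013  0.1166] [-0.90621438  0.44253832 -1.08714506] [-0.02106928  0.05757601 -0.03484911] 17.6 0.02342656228682616
th 1.5734297045475873 5.677543815516394e-05 -0.04523880746689325
tip [245.94876393 248.46885473] [284.80787796 197.2530851 ] eye [242.38006736 264.80488332] [270.34194259 197.095663  ]
```

View pics/c11.png

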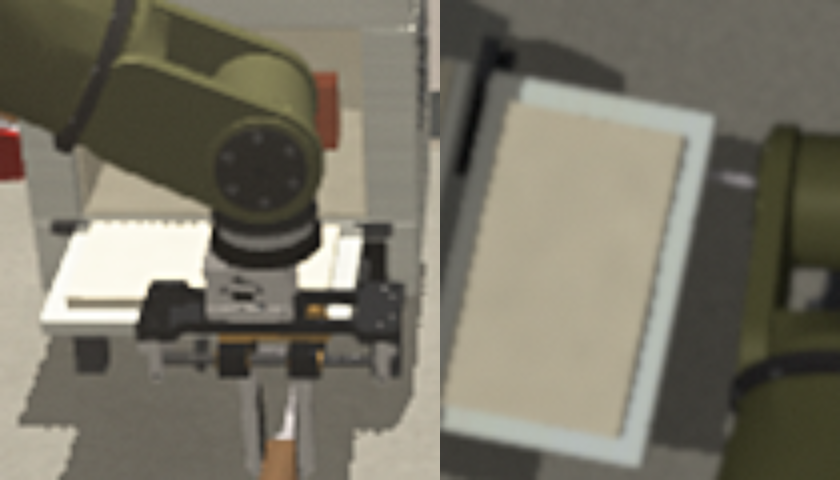

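Request:
{"api": "play_rows", "payload": {
  "deltas": [
    [[0,0,10,0,0,0,0],[0,0,15,0,0,0,0],[0,0,15,0,0,0,0],[15,0,0,0,0,0,0],[20,0,0,0,0,0,0],[20,0,0,0,0,0,0],[20,0,0,0,0,0,0],[15,0,0,0,0,0,0],[10,0,0,0,0,0,0],[0,0,0,0,0,0,0]]
  ]
}}

```text
time_s: 18.6
ee_pos: [0.4853, -0.0266, 0.0161]
eef_rot: [-1.489, 1.569, 3.041]
force: [0.2, -0.3, -1.8]
grip_width: 0.0235
```

```bash
python3 - <<'E'
from geo import *
s=cam('side','s12.png')
p,R,o=pose();print(np.round(p,4),o['force'],o['moment'],o['time_s'])
cv2.imwrite('pics/c12.png',cv2.resize(cv2.imread('pics/s12.png')[150:300,220:360],None,fx=4,fy=4))
E
```

```text
[ 0.4858 -0.0266  0.017 ] [-0.63878946 -0.2610288  -1.48276159] [0.00815089 0.08149531 0.03191693] 18.65
```

View pics/c12.png

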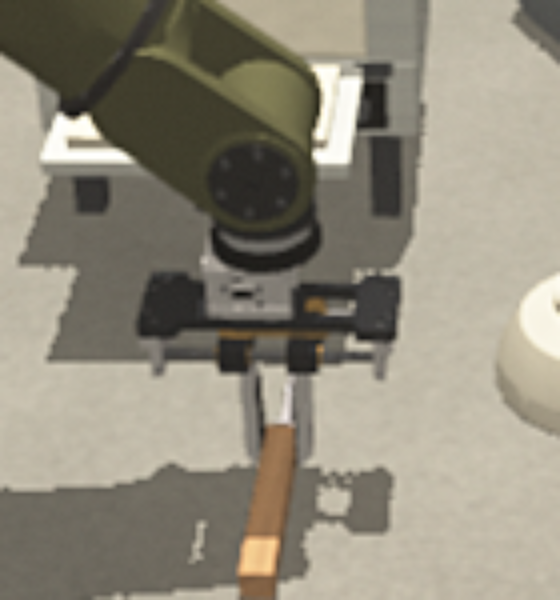

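Request:
{"api": "play_rows", "payload": {
  "deltas": [
    [[4,0,0,0,0,0,0],[4,0,0,0,0,0,0],[3,0,0,0,0,0,0],[1,0,0,0,0,0,0],[0,0,0,0,0,0,0]]
  ]
}}

```text
time_s: 19.15
ee_pos: [0.486, -0.0263, 0.0048]
eef_rot: [-1.474, 1.571, 3.057]
force: [0.6, -0.0, -1.7]
grip_width: 0.0234
```

Request:
{"api": "play_rows", "payload": {
  "deltas": [
    [[0,0,0,0,0,0,60],[0,0,0,0,0,0,60],[0,0,0,0,0,0,60],[0,0,0,0,0,0,60],[-15,0,0,0,0,0,60],[-30,0,0,0,0,0,60],[-30,0,0,0,0,0,60],[-30,0,20,0,0,0,60],[-30,0,20,0,0,0,60],[0,0,0,0,0,0,60]]
  ]
}}

```text
time_s: 20.15
ee_pos: [0.4802, -0.0674, 0.1437]
eef_rot: [1.504, 1.565, -0.25]
force: [-0.1, -0.1, -0.9]
grip_width: 0.0598
```

Request:
{"api": "play_rows", "payload": {
  "deltas": [
    [[0,-20,40,0,0,0,60],[0,-20,40,0,0,0,60],[0,-20,40,0,0,0,60],[0,-20,40,0,0,0,60],[0,0,0,0,0,0,60],[0,0,0,0,0,0,60]]
  ]
}}

```text
time_s: 20.75
ee_pos: [0.3709, -0.2087, 0.1396]
eef_rot: [-2.438, 1.57, 2.09]
force: [0.2, -0.2, -0.5]
grip_width: 0.06
```

```bash
python3 - <<'E'
from geo import *
s=cam('side','s13.png');t=cam('top','t13.png')
p,R,o=pose();print(np.round(p,4),o['force'],o['time_s'])
E
```

```text
[ 0.3717 -0.2078  0.1396] [0.07129747 1.09709884 0.16483393] 20.85
```

View pics/s13.png

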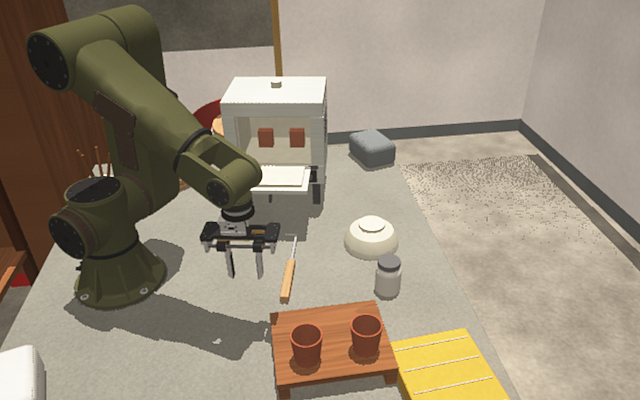

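View pics/t13.png

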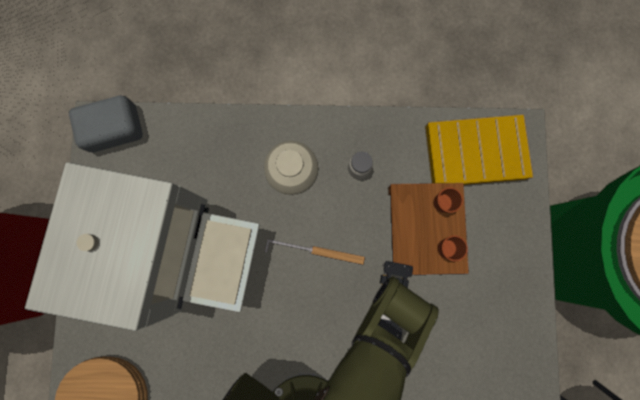

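```bash
python3 - <<'E'
import cv2,numpy as np
a=cv2.imread('pics/s13.png')[225:305,270:320];b=cv2.imread('pics/t13.png')[225:275,255:370]
cv2.imwrite('pics/c13a.png',cv2.resize(a,None,fx=7,fy=7,interpolation=2));cv2.imwrite('pics/c13b.png',cv2.resize(b,None,fx=6,fy=6,interpolation=2))
from h import *
t=cam('top');s=cam('side')
E
```

```text
(no output)
```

View pics/c13a.png

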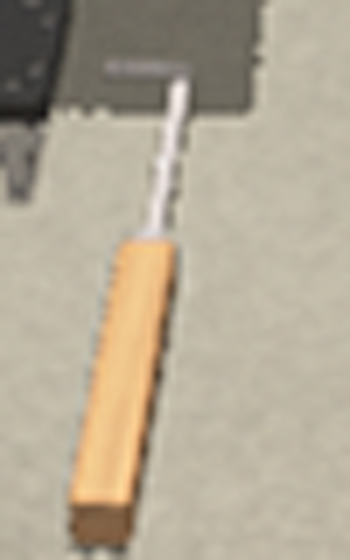

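View pics/c13b.png

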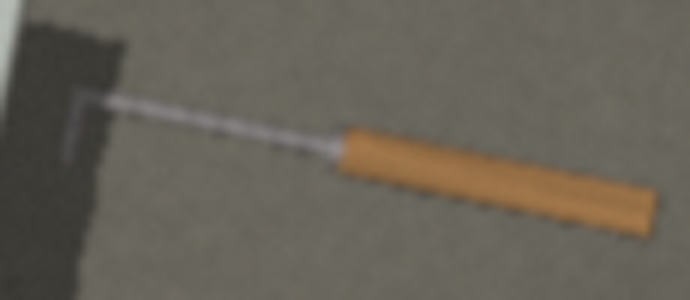

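```bash
python3 - <<'E'
from h import *
t=cam('top');s=cam('side')
c=onz(t,255+78/6-.4,225+95/6-.4,.012);b=onz(t,255+654/6-.4,225+213/6-.4,.024)
print(c,b,np.linalg.norm((c-b)[:2]))
# butt top edge mid, tri
print(tri(t,(255+654/6-.4,225+213/6-.4),s,(270+101/7-.4,225+503/7-.4)))
print(tri(t,(255+343/6-.4,225+151/6-.4),s,(270+150/7-.4,225+240/7-.4)))
print(tri(t,(255+78/6-.4,225+95/6-.4),s,(270+182/7-.4,225+70/7-.4)))
print('bowl',onz(t,291,163,.078),'jar',onz(t,361,162,.1))
E
```

```text
[0.51681303 0.12355754 0.012     ] [ 0.46158164 -0.16646222  0.024     ] 0.2952320597058375
(array([ 0.46084253, -0.16662389,  0.02234911]), np.float64(0.0014281323004860656))
(array([ 0.49057913, -0.01094763,  0.02323059]), np.float64(0.0005111147187603908))
(array([0.51591165, 0.12363593, 0.01157398]), np.float64(0.0018275525411702903))
bowl [0.74257009 0.0531796  0.078     ] jar [ 0.74366544 -0.15067281  0.1       ]
```

Handle top measures 22–23 mm at both ends and the corner 12 mm, so the hook lies flat. The flap is at its stop and the bystanders sit at their starting pixels, so I'm handing in.

```bash
python3 -c "
from h import *
print(hand_in())"
```

```text
the job is handed in; nothing more can be done
None
```

The kiln is open and the job is handed in; no verdict was reported, so these are my own checks. I drew the hook out by its rod, laid it about 68 mm clear of the riser and let go. I then took it by the handle, put the tip through the eye and lowered the flap slowly to its stop. After that I unhooked, laid the hook on the bench and let go.

**Last checks**
- **Flap:** Its corners in the top view put it at about 1.55 rad. The load on the wrist fell to about zero at the bottom, so the flap is resting on its stop.
- **Hook:** The handle's top face measured 22–23 mm high at both ends (24 mm expected), and the rod corner 12 mm (12 mm expected). It lies flat, with the hook clear of the kiln and riser and the gripper well away.
- **Bystanders:** In the final views the cups, bowl and jar appear where they started. I compared them by eye and did not re-measure them.
- **Time:** It took about 21 s of the 66 s allowed.

**Disagreements:** My first estimate of where the tip sat in the grip was about 5 mm off along the tip's direction, and I corrected it from the top view before inserting. Two-view sightings of the rod corner, partly hidden by the gripper, disagreed by 6–8 mm. No check failed.

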